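Sort the digester-insert canisters by weight

ROBOT

A 6-joint arm with a two-finger parallel gripper is mounted at the origin on the work surface. World frame = base frame: x ahead of the robot, y to its left, z up, the work surface at z = 0. Lengths are in m, angles in degrees, forces in N, time in s.
With the tool pointing down it reaches from about 0.4 to 0.825 m from the base axis. Payload 7 kg.
Tool frame: the origin (TCP) lies at the very end of the fingers, on their centre line; the grasp point (between the pads) lies 19 mm behind it (r.hold_point_z is the distance from the TCP to the grasp point, in m); x points along the fingers, y is the direction in which the jaws open and shut, and the axes are right-handed (so a half turn about x gives the same grasp; the last joint's range is limited). The gripper opens to 88 mm and grips with 3 to 60 N. Pads are 19 mm wide; open, the fingers measure 130 mm over their backs; the gripper's body (78 mm by 193 mm) begins 47 mm behind the grasp point.
Start: joints at [-57.92, 20.546, 0.682, 0, -70.136, -16.507], TCP at [0.181, -0.65, 0.227] pointing down, gripper open.
Joint ranges: [-176.03, 176.03], [-82.01, 121.73], [-58.28, 71.71], [-173.87, 95.51], [-174.79, -0.11], [-173.66, 173.66]. Speed limits (degrees/s): [136.94, 136.94, 172.46, 180, 180, 180].

INTERFACE

Orientations are given as [roll, pitch, yaw] about the fixed x, y, z axes, in that order (R = Rz(yaw) Ry(pitch) Rx(roll)).
In Python, from plant import r gives the robot as it stands. The module is installed in compiled form; this text tells all that it offers.
- The arm moves only by the shell command python3 -m creep 'ROWS' [FORCE]. ROWS is JSON, a list of rows, each a list of 7 numbers: the turn, a rotation vector about the tool's x, y, z in rad, then the shift along the tool's x, y, z in cm, then the opening in per cent of the stroke, from 0 (shut) to 100 (fully open). In form: [[rx, ry, rz, x, y, z, fingers], ...]. A call has 1 to 8 rows; each row shifts and turns the commanded pose from where the row before left it, along the tool's axes as they then stand; what a row does not reach is not made up. A row lasts 1/10 s, in which the tool goes at most 50 mm and 8.59 degrees, less where a joint would pass 70% of its speed; a pose out of reach is approached as far as the arm can. A call is refused whole if a number of a shift passes 5 or a number of a turn 0.15, either way. A call with a gripper value outside its range is refused whole. The fingers move at their own pace and stop on an object; FORCE is the grip in N (left out, the last holds). Time passes only in rows, so rows that do not move let the fingers close. It gives the time, the measured TCP pose, the force and the opening at its end, in the units of the state.
- r.get_state(): the state, without advancing time (a new reading comes with each control period).
- r.capture(name): name is "scene" or "top" or "wrist"; returns (picture, depth): 384x512x3 uint8, blue, green, red; 384x512 float32, m along the optical axis (not along the pixel's ray), 0 where there is no reading.
- r.camera_info(name): a dict with "fovy" (degrees; the focal length in pixels is half the picture's height over the tangent of half this angle, whatever the lens; pixels are square), "cx", "cy" (the principal point, pixels), "camera_from_world" (4x4, takes a point from world to camera coordinates). Camera axes: x right, y down, z forward; pixel columns grow to the right and rows downward; lengths in m; the calibration is good to about 2 mm. The wrist camera is an equidistant fisheye: a pixel r from the principal point sees the ray r / f radians off the axis. A picture is of the moment at which its call begins: read the wrist's pose just before it. camera_info takes no time and is no camera call; for the wrist camera it gives the pose at the moment of the call.
- r.close_job(): hands the job in, once; it reports no verdict.
Trained networks look in the newest picture that a camera, given by its name, has taken for a name from the list of things; names that differ only in an ending like _2 or _b are one class to them, and where a whole thing is asked for, a point or a joint stands for the part that bears it (a point fixed in the world has none). Each returns a list of dicts, best first, with "score" (0 to 1); they miss things now and then, are a little off and sometimes report something else, mostly with a low value. They report only what shows in the picture. A call takes as long as a camera call.
- r.look_for(query, camera): "rect" ([left, top, right, bottom] in pixels, round what is visible of it).
- r.masks_of(query, camera): "pixels" (384x512 bool, what is visible of it) and "rect" ([left, top, right, bottom] in pixels, round what is visible of it).
The state is a dict: "time_s": time; "joints": joint angles; "qd": joint speeds; "joint_torque": joint torques, N m; "tcp_pos": TCP position; "eef_rot": TCP orientation; "contact_force": force on the tool from outside, world axes, zero at the start; "moment": the same for the moment, N m; "gripper_width": finger opening in m.
Only numpy, scipy, OpenCV 4.12 (cv2) and the standard library are available. Lean on these libraries where they do the work, as an engineer would, in place of code of your own. Each camera call takes 0.05 s, during which the arm holds its last target. There are 200 camera calls.

TASK

Three identical sealed canisters stand on the lab bench; some are full and heavy, the others empty and light, and only lifting them tells which. Feel the weight of each one and stand every full canister in the blue tray and every empty one in the orange tray: upright on the tray's floor, kept upright on the way and set down gently, not let fall. Leave the dropper bottles and the tube rack where they are.

Things in the scene. Friction and masses are not known exactly. Their poses are not given: they have to be found in the camera images.
- canister1_mid (a point): centre (42 mm above the underside) of a sealed square canister, 52 x 52 x 84 mm tall, grey metal with a flush white lid; z is its upright axis, x and y square to its sides. All three look alike; one or two are full (metal insert inside, 0.45 to 0.8 kg in all), the rest empty (0.08 to 0.15 kg). Which is which changes every time and is felt only by lifting. Rigid; a grip of 40 N is safe.
- canister2_mid (a point): centre (42 mm above the underside) of a sealed square canister, 52 x 52 x 84 mm tall, grey metal with a flush white lid; z is its upright axis, x and y square to its sides. All three look alike; one or two are full (metal insert inside, 0.45 to 0.8 kg in all), the rest empty (0.08 to 0.15 kg). Which is which changes every time and is felt only by lifting. Rigid; a grip of 40 N is safe.
- canister3_mid (a point): centre (42 mm above the underside) of a sealed square canister, 52 x 52 x 84 mm tall, grey metal with a flush white lid; z is its upright axis, x and y square to its sides. All three look alike; one or two are full (metal insert inside, 0.45 to 0.8 kg in all), the rest empty (0.08 to 0.15 kg). Which is which changes every time and is felt only by lifting. Rigid; a grip of 40 N is safe.
- blue_tray: blue open tray for the full canisters, fixed to the bench: outside 208 mm along its x, 138 mm along its y, walls 24 mm high and 4 mm thick, floor 4 mm thick; origin at the centre of its underside. Two canisters fit side by side along its x (for instance 45 mm either side of the middle).
- orange_tray: orange open tray for the empty canisters, fixed to the bench: outside 208 mm along its x, 138 mm along its y, walls 24 mm high and 4 mm thick, floor 4 mm thick; origin at the centre of its underside. Two canisters fit side by side along its x (for instance 45 mm either side of the middle).
- dropper1: bystander: black dropper bottle, 34 mm in diameter, 82 mm tall, standing loose beyond the canisters; origin at the centre of its underside
- dropper2: bystander: black dropper bottle, 34 mm in diameter, 82 mm tall, standing loose beyond the canisters; origin at the centre of its underside
- tube_rack: bystander: wire test-tube rack with three capped tubes, 90 mm (x) by 180 mm (y), 68 mm tall, tubes to 105 mm, loose on the far side of the canisters; origin at the centre of its underside

How it is judged (in metres and radians):
At the end, for the whole second after the job is handed in: Every full canister (it presses on the tray floor with more than 2.5 N) stands in the blue tray and every empty one (less than 2.5 N) in the orange tray, each upright within 7 degrees, on the floor of the tray between its walls, at rest (((x of canister1_mid in the frame of blue_tray between -0.08 and 0.08 m and y of canister1_mid in the frame of blue_tray between -0.045 and 0.045 m and z of canister1_mid in the frame of blue_tray below 0.053 m and contact force between canister1 and blue_tray above 2.5 N) or (x of canister1_mid in the frame of orange_tray between -0.08 and 0.08 m and y of canister1_mid in the frame of orange_tray between -0.045 and 0.045 m and z of canister1_mid in the frame of orange_tray below 0.053 m and contact force between canister1 and orange_tray between 0.3 and 2.5 N)) and angle between each of canister1_mid, canister2_mid, canister3_mid's own z axis and vertical below 0.12 rad and linear speed of each of canister1, canister2, canister3 below 0.02 m/s and ((x of canister2_mid in the frame of blue_tray between -0.08 and 0.08 m and y of canister2_mid in the frame of blue_tray between -0.045 and 0.045 m and z of canister2_mid in the frame of blue_tray below 0.053 m and contact force between canister2 and blue_tray above 2.5 N) or (x of canister2_mid in the frame of orange_tray between -0.08 and 0.08 m and y of canister2_mid in the frame of orange_tray between -0.045 and 0.045 m and z of canister2_mid in the frame of orange_tray below 0.053 m and contact force between canister2 and orange_tray between 0.3 and 2.5 N)) and ((x of canister3_mid in the frame of blue_tray between -0.08 and 0.08 m and y of canister3_mid in the frame of blue_tray between -0.045 and 0.045 m and z of canister3_mid in the frame of blue_tray below 0.053 m and contact force between canister3 and blue_tray above 2.5 N) or (x of canister3_mid in the frame of orange_tray between -0.08 and 0.08 m and y of canister3_mid in the frame of orange_tray between -0.045 and 0.045 m and z of canister3_mid in the frame of orange_tray below 0.053 m and contact force between canister3 and orange_tray between 0.3 and 2.5 N))); the robot touches nothing.
It fails at once if a dropper bottle or the tube rack is shifted by more than 30 mm or knocked over (distance of any of dropper1, dropper2, tube_rack from where it was at the start of the episode above 0.03 m or angle between any of dropper1, dropper2, tube_rack's own z axis and vertical above 0.5 rad).
It fails at once if a canister is tipped more than 40 degrees (angle between any of canister1_mid, canister2_mid, canister3_mid's own z axis and vertical above 0.7 rad).
It fails at once if a canister is dropped: it moves faster than 0.5 m/s while not touched by the fingers (a free fall of more than about 13 mm) ((linear speed of canister1 above 0.5 m/s and contact force between canister1 and the fingers below 0.05 N) or (linear speed of canister2 above 0.5 m/s and contact force between canister2 and the fingers below 0.05 N) or (linear speed of canister3 above 0.5 m/s and contact force between canister3 and the fingers below 0.05 N)).
It also fails if it takes over 61 s, if anything falls off the work surface, if the arm or the gripper's body presses on something with over 40 N, if the wrist force passes 120 N, or if a joint passes its speed limit or range.

## Working session

There is one attempt and no reset: what is moved stays moved. The work goes in short steps, Python scripts to look and compute and a shell command to move; the robot and the scene stay as the last step left them, time stands still between calls to the robot, and variables do not carry over. Pictures are saved under pics/ and viewed, about 8 in all and at most 12, crops included, and the job is handed in when it is done.

```bash
mkdir -p pics
cat > h.py <<'E'
import numpy as np, cv2
from plant import r
from scipy.spatial.transform import Rotation as R
def cloud(name, depth):
    ci=r.camera_info(name); f=192/np.tan(np.radians(ci["fovy"]/2))
    v,u=np.mgrid[0:384,0:512]
    P=np.stack([(u-ci["cx"])/f*depth,(v-ci["cy"])/f*depth,depth],-1)
    T=np.linalg.inv(np.array(ci["camera_from_world"]))
    return P@T[:3,:3].T+T[:3,3]
E
python3 - <<'E'
from h import *
s=r.get_state(); print(s)
ims=[]
for c in ["top","scene"]:
    im,d=r.capture(c); cv2.imwrite(f"pics/{c}0.png",im)
    W=cloud(c,d)
    np.save(f"{c}W.npy",W)
    for q in ["canister1_mid","blue_tray","orange_tray","dropper1","tube_rack"]:
        for m in r.masks_of(q,c):
            if m["score"]<.3: continue
            p=m["pixels"]&(d>0); P=W[p]; 
            zt=np.percentile(P[:,2],95); T=P[P[:,2]>zt-.012]
            rc=cv2.minAreaRect((T[:,:2]*1000).astype(np.float32))
            print(c,q,round(m["score"],2),[int(x) for x in m["rect"]],"ztop",round(zt,3),"ctr",np.round(np.array(rc[0])/1000,4),"size",np.round(rc[1]),"ang",round(rc[2],1),"med",np.round(np.median(T,0),3))
E
```

```text
{'time_s': 0.0, 'joints': array([-5.79198847e+01,  2.05893868e+01,  6.31197171e-01, -2.00030603e-02,
       -7.01360739e+01, -1.65100941e+01]), 'qd': array([ 0.01257084,  0.02142778,  0.05906358, -0.0313744 ,  0.02966847,
        0.04490116]), 'joint_torque': array([-5.36384887e-04, -5.82721031e+01,  2.93068510e+01,  6.99753553e+00,
        6.93037538e-03, -1.14324419e-04]), 'tcp_pos': array([ 0.18104435, -0.64973249,  0.22562661]), 'eef_rot': array([ 95.23008706,  89.90387861, 110.79329604]), 'contact_force': array([-0.06212979,  0.80605863, -0.12849203]), 'moment': array([ 0.07240188,  0.02361465, -0.02197299]), 'gripper_width': 0.08746575804744779}
top canister1_mid 0.61 [274, 233, 299, 262] ztop 0.087 ctr [ 0.4751 -0.0817] size [52. 52.] ang 25.2 med [ 0.475 -0.081  0.084]
top blue_tray 0.92 [117, 188, 179, 270] ztop 0.024 ctr [0.5419 0.2901] size [209. 140.] ang 5.0 med [0.547 0.303 0.023]
top orange_tray 0.96 [325, 196, 382, 274] ztop 0.024 ctr [ 0.5111 -0.2597] size [139. 208.] ang 88.7 med [ 0.508 -0.269  0.023]
top dropper1 0.73 [315, 151, 328, 165] ztop 0.078 ctr [ 0.7196 -
[... 600 characters left out ...]
 0.085 ctr [ 0.4777 -0.0805] size [51. 54.] ang 24.5 med [ 0.482 -0.084  0.083]
scene orange_tray 0.92 [71, 193, 183, 293] ztop 0.023 ctr [ 0.5111 -0.2567] size [140. 214.] ang 88.5 med [ 0.523 -0.26   0.021]
scene dropper1 0.94 [211, 256, 229, 287] ztop 0.071 ctr [ 0.7218 -0.1842] size [19. 20.] ang 27.0 med [ 0.724 -0.187  0.069]
scene dropper1 0.64 [335, 162, 356, 193] ztop 0.072 ctr [0.7359 0.1929] size [18. 22.] ang 63.4 med [0.738 0.19  0.07 ]
scene dropper1 0.49 [215, 124, 240, 165] ztop 0.085 ctr [0.4603 0.0774] size [55. 53.] ang 86.0 med [0.465 0.073 0.083]
scene tube_rack 0.89 [257, 193, 347, 286] ztop 0.104 ctr [ 0.7845 -0.0076] size [ 21. 138.] ang 3.4 med [ 0.786 -0.026  0.104]
```

Run:
```python
from h import *
for c in ["top","scene"]:
    W=np.load(f"{c}W.npy"); z=W[...,2]
    m=((z>.07)&(z<.095)&(W[...,0]<.7)&(W[...,0]>.3)&(abs(W[...,1])<.4)).astype(np.uint8)
    n,l,st,_=cv2.connectedComponentsWithStats(m)
    for i in range(1,n):
        if st[i,4]<30: continue
        T=W[l==i]; rc=cv2.minAreaRect((T[:,:2]*1000).astype(np.float32))
        print(c,st[i],np.round(rc[0],1),np.round(rc[1]),round(rc[2],1),np.round(np.median(T,0),3))
a=cv2.imread("pics/top0.png");b=cv2.imread("pics/scene0.png")
cv2.imwrite("pics/both.png",np.vstack([a[90:300,80:420],b[90:300,60:400]]))
```

```text
top [253 162  25  25 395] [665.8 -27.2] [53. 52.] 23.6 [ 0.665 -0.027  0.083]
top [276 234  27  26 430] [475.1 -81.5] [52. 52.] 24.6 [ 0.475 -0.081  0.084]
top [217 244  22  22 422] [458.6  75.6] [52. 52.] 84.7 [0.458 0.076 0.084]
scene [213 122  28  22 387] [460.3  77.4] [55. 53.] 86.0 [0.465 0.073 0.083]
scene [164 156  31  24 473] [476.7 -80.8] [54. 54.] 26.4 [ 0.482 -0.084  0.083]
scene [242 187  31  26 545] [667.2 -26.2] [53. 54.] 24.8 [ 0.67  -0.03   0.083]
```

View pics/both.png

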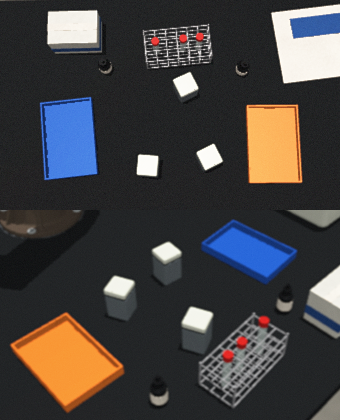

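```bash
cat >> h.py <<'E'
def go(x,y,z,phi):
    """turn (rad, tool) then shift (cm, tool axes after the turn) to TCP x,y,z with the jaw axis at phi deg"""
    s=r.get_state(); Rc=R.from_euler("xyz",s["eef_rot"],degrees=True)
    best=None
    for p in (phi,phi+180):
        a=np.radians(p); X=np.array([0,0,-1.]);Y=np.array([np.cos(a),np.sin(a),0])
        Rt=R.from_matrix(np.stack([X,Y,np.cross(X,Y)],1)); v=(Rc.inv()*Rt).as_rotvec()
        if best is None or np.linalg.norm(v)<np.linalg.norm(best[0]): best=(v,Rt)
    v,Rt=best
    print("t",round(s["time_s"],2),"tcp",np.round(s["tcp_pos"],4),"F",np.round(s["contact_force"],2),"w",round(s["gripper_width"],4),"j",np.round(s["joints"]))
    print("  turn",np.round(v,3),"shift cm",np.round(Rt.inv().apply(np.array([x,y,z])-s["tcp_pos"])*100,2))
E
python3 -c "
from h import *
go(.4755,-.0815,.15,115)"
```

```text
t 0.6 tcp [ 0.1812 -0.6502  0.2266] F [ 0.49 -0.51 -1.29] w 0.0879 j [-58.  21.   1.  -0. -70. -17.]
  turn [-0.165  0.     0.   ] shift cm [ 7.66 39.1  50.71]
```

```bash
python3 -m creep '[[-0.083,0,0,0,0,0,100],[-0.082,0,0,0,0,0,100],[0,0,0,0,2.4,3.1,100],[0,0,0,0,2.4,3.1,100],[0,0,0,0,2.4,3.1,100],[0,0,0,0,2.4,3.1,100],[0,0,0,0,2.4,3.1,100],[0,0,0,0,2.4,3.1,100]]' 40
python3 -m creep '[[0,0,0,0,2.4,3.1,100],[0,0,0,0,2.4,3.1,100],[0,0,0,0,2.4,3.1,100],[0,0,0,1,2.4,3.1,100],[0,0,0,1,2.4,3.1,100],[0,0,0,1,2.4,3.1,100],[0,0,0,1,2.4,3.1,100],[0,0,0,1,2.4,3.1,100]]'
python3 -m creep '[[0,0,0,1,2.4,3.1,100],[0,0,0,1,2.4,3.1,100],[0,0,0,0,0,0,100],[0,0,0,0,0,0,100]]'
python3 -c "
from h import *
go(.4755,-.0815,.046,115)"
```

```text
time_s: 1.4
tcp_pos: [0.2893, -0.4397, 0.2268]
eef_rot: [-61.8, 90.0, -36.8]
contact_force: [0.3, -0.5, 0.7]
gripper_width: 0.0875
time_s: 2.2
tcp_pos: [0.4329, -0.1606, 0.1767]
eef_rot: [-24.7, 89.9, 0.3]
contact_force: [1.1, -0.1, -0.4]
gripper_width: 0.0875
time_s: 2.6
tcp_pos: [0.4683, -0.0917, 0.1564]
eef_rot: [169.4, 90.0, -165.4]
contact_force: [-0.5, 0.0, 0.9]
gripper_width: 0.0878
t 2.6 tcp [ 0.4683 -0.0917  0.1564] F [-0.53  0.02  0.86] w 0.0878 j [ 13.   5. -29.   0. -55. -77.]
  turn [ 0.003 -0.001 -0.   ] shift cm [11.04  0.62  1.09]
```

```bash
python3 -m creep '[[0,0,0,0,0.6,1.1,100],[0,0,0,1,0,0,100],[0,0,0,2.5,0,0,100],[0,0,0,2.5,0,0,100],[0,0,0,2.5,0,0,100],[0,0,0,2,0,0,100],[0,0,0,0.5,0,0,100],[0,0,0,0,0,0,100]]' 40
python3 -m creep '[[0,0,0,0,0,0,0],[0,0,0,0,0,0,0],[0,0,0,0,0,0,0],[0,0,0,0,0,0,0],[0,0,0,0,0,0,0],[0,0,0,0,0,0,0]]' 40
python3 -c "
from h import *
go(.4755,-.0815,.17,115)"
```

```text
time_s: 3.4
tcp_pos: [0.4749, -0.083, 0.0459]
eef_rot: [169.6, 89.9, -165.4]
contact_force: [-0.2, -0.8, 0.5]
gripper_width: 0.0879
time_s: 4.0
tcp_pos: [0.4758, -0.0822, 0.0469]
eef_rot: [-15.3, 90.0, 9.8]
contact_force: [-0.1, 0.3, 4.1]
gripper_width: 0.0517
t 4.0 tcp [ 0.4758 -0.0822  0.0469] F [-0.11  0.31  4.07] w 0.0517 j [ 14.  14. -36.   0. -40. -79.]
  turn [0.001 0.    0.   ] shift cm [-1.231e+01  8.000e-02  1.000e-02]
```

Gripped (51.7 mm). Lift and read the weight with settled samples.

```bash
python3 -m creep '[[0,0,0,-0.5,0,0,0],[0,0,0,-2,0,0,0],[0,0,0,-2.5,0,0,0],[0,0,0,-2.5,0,0,0],[0,0,0,-2.5,0,0,0],[0,0,0,-2,0,0,0],[0,0,0,0,0,0,0],[0,0,0,0,0,0,0]]'
for i in 1 2 3; do python3 -m creep '[[0,0,0,0,0,0,0]]' | grep -E "force|tcp|width"; done
python3 -c "
from h import *
go(.466,-.258,.17,88.7);go(.497,.287,.17,95)"
```

```text
time_s: 4.8
tcp_pos: [0.4754, -0.0822, 0.1666]
eef_rot: [20.6, 90.0, 45.7]
contact_force: [-0.4, -0.3, -1.8]
gripper_width: 0.0515
tcp_pos: [0.4748, -0.0824, 0.1657]
contact_force: [-0.6, 0.6, -1.2]
gripper_width: 0.0517
tcp_pos: [0.4749, -0.0824, 0.1655]
contact_force: [-0.4, -0.0, -1.5]
gripper_width: 0.0519
tcp_pos: [0.4752, -0.0824, 0.1658]
contact_force: [0.2, 0.1, -0.8]
gripper_width: 0.0517
t 5.1 tcp [ 0.4752 -0.0824  0.1658] F [ 0.18  0.13 -0.78] w 0.0517 j [ 14.   5. -28.  -0. -57. -79.]
  turn [ 0.459 -0.002 -0.   ] shift cm [ -0.42 -17.58  -0.52]
t 5.1 tcp [ 0.4752 -0.0824  0.1658] F [ 0.18  0.13 -0.78] w 0.0517 j [ 14.   5. -28.  -0. -57. -79.]
  turn [ 0.349 -0.002 -0.   ] shift cm [-0.42 36.61  5.39]
```

```bash
python3 -m creep '[[0.115,0,0,0,0,0,0],[0.115,0,0,0,0,0,0],[0.115,0,0,0,0,0,0],[0.114,0,0,0,0,0,0],[0,0,0,0,-2,0,0],[0,0,0,0,-3.5,-0.1,0],[0,0,0,0,-4,-0.2,0],[0,0,0,0,-4,-0.2,0]]'
python3 -m creep '[[0,0,0,0,-3,0,0],[0,0,0,0,-1,0,0],[0,0,0,0,0,0,0],[0,0,0,0,0,0,0]]'
python3 -c "
from h import *
go(.466,-.258,.052,88.7)"
```

```text
time_s: 5.9
tcp_pos: [0.4674, -0.2183, 0.1662]
eef_rot: [177.2, 90.0, 176.0]
contact_force: [1.2, -0.4, 0.4]
gripper_width: 0.0519
time_s: 6.3
tcp_pos: [0.4665, -0.2569, 0.1661]
eef_rot: [160.1, 89.9, 158.8]
contact_force: [-0.3, 0.6, -0.8]
gripper_width: 0.0522
t 6.3 tcp [ 0.4665 -0.2569  0.1661] F [-0.34  0.57 -0.8 ] w 0.0522 j [ -8.  10. -22.  -0. -58. -84.]
  turn [-0.    -0.001 -0.   ] shift cm [11.41 -0.11 -0.04]
```

```bash
python3 -m creep '[[0,0,0,1,0,0,0],[0,0,0,2.5,0,0,0],[0,0,0,2.5,0,0,0],[0,0,0,2.5,0,0,0],[0,0,0,1.8,0,0,0],[0,0,0,0.8,0,0,0],[0,0,0,0,0,0,0],[0,0,0,0,0,0,0]]'
python3 -m creep '[[0,0,0,0.15,0,0,0],[0,0,0,0.1,0,0,0],[0,0,0,0,0,0,0]]'
```

```text
time_s: 7.1
tcp_pos: [0.4673, -0.2569, 0.0561]
eef_rot: [-24.0, 90.0, -25.2]
contact_force: [-0.3, 0.1, -1.2]
gripper_width: 0.0518
time_s: 7.4
tcp_pos: [0.4669, -0.2572, 0.0535]
eef_rot: [-5.3, 89.9, -6.5]
contact_force: [0.2, 0.4, -1.4]
gripper_width: 0.0523
```

```bash
python3 -m creep '[[0,0,0,0.15,0,0,0],[0,0,0,0.1,0,0,0],[0,0,0,0,0,0,0]]'
python3 -m creep '[[0,0,0,0.1,0,0,0],[0,0,0,0,0,0,0]]'
```

```text
time_s: 7.7
tcp_pos: [0.4668, -0.2573, 0.0509]
eef_rot: [-36.0, 90.0, -37.2]
contact_force: [-2.2, 1.0, 3.5]
gripper_width: 0.0518
time_s: 7.9
tcp_pos: [0.4668, -0.2572, 0.0508]
eef_rot: [-36.4, 90.0, -37.6]
contact_force: [-4.0, 3.6, 14.7]
gripper_width: 0.0517
```

Standing on the floor. Ease back 1 mm, release, rise.

```bash
python3 -m creep '[[0,0,0,-0.1,0,0,0],[0,0,0,0,0,0,70],[0,0,0,0,0,0,90],[0,0,0,0,0,0,100],[0,0,0,0,0,0,100]]'
python3 -m creep '[[0,0,0,-0.5,0,0,100],[0,0,0,-2,0,0,100],[0,0,0,-3,0,0,100],[0,0,0,-3,0,0,100],[0,0,0,-2,0,0,100],[0,0,0,0,0,0,100]]'
python3 -c "
from h import *
go(.4595,.0765,.15,85)"
```

```text
time_s: 8.4
tcp_pos: [0.4667, -0.2572, 0.0504]
eef_rot: [175.1, 90.0, 173.9]
contact_force: [0.3, -0.6, 0.1]
gripper_width: 0.0783
time_s: 9.0
tcp_pos: [0.4686, -0.2578, 0.1592]
eef_rot: [-14.5, 89.7, -15.7]
contact_force: [0.2, -0.2, 0.3]
gripper_width: 0.0876
t 9.0 tcp [ 0.4686 -0.2578  0.1592] F [ 0.2  -0.17  0.31] w 0.0876 j [ -8.  10. -23.   0. -57. -84.]
  turn [0.066 0.006 0.001] shift cm [ 0.92 33.22 -3.82]
```

```bash
python3 -m creep '[[0.066,0.005,0,0,0,0,100],[0,0,0,0,3,-0.3,100],[0,0,0,0,4,-0.5,100],[0,0,0,0,4,-0.5,100],[0,0,0,0,4,-0.5,100],[0,0,0,0,4,-0.5,100],[0,0,0,0,4,-0.5,100],[0,0,0,0,4,-0.5,100]]'
python3 -m creep '[[0,0,0,0,4,-0.5,100],[0,0,0,0,2,0,100],[0,0,0,0,0.3,0,100],[0,0,0,0,0,0,100],[0,0,0,0,0,0,100]]'
python3 -c "
from h import *
go(.4595,.0765,.046,85)"
```

```text
time_s: 9.8
tcp_pos: [0.4571, 0.0162, 0.1556]
eef_rot: [-178.7, 89.7, 176.2]
contact_force: [1.5, -1.0, 0.7]
gripper_width: 0.0878
time_s: 10.3
tcp_pos: [0.4579, 0.0771, 0.1554]
eef_rot: [-174.2, 89.7, -179.3]
contact_force: [0.3, -0.3, 0.0]
gripper_width: 0.0877
t 10.3 tcp [0.4579 0.0771 0.1554] F [ 0.26 -0.34  0.04] w 0.0877 j [  34.    4.  -31.   -0.  -55. -129.]
  turn [-0.001 -0.006  0.001] shift cm [10.94 -0.05  0.17]
```

```bash
python3 -m creep '[[0,0,0,1,0,0.2,100],[0,0,0,2.5,0,0,100],[0,0,0,2.5,0,0,100],[0,0,0,2.5,0,0,100],[0,0,0,1.9,0,0,100],[0,0,0,0.5,0,0,100],[0,0,0,0,0,0,100]]' 40
python3 -m creep '[[0,0,0,0,0,0,0],[0,0,0,0,0,0,0],[0,0,0,0,0,0,0],[0,0,0,0,0,0,0],[0,0,0,0,0,0,0],[0,0,0,0,0,0,0]]' 40
python3 -m creep '[[0,0,0,-0.5,0,0,0],[0,0,0,-2,0,0,0],[0,0,0,-2.5,0,0,0],[0,0,0,-2.5,0,0,0],[0,0,0,-2.5,0,0,0],[0,0,0,-2,0,0,0],[0,0,0,0,0,0,0],[0,0,0,0,0,0,0]]'
for i in 1 2; do python3 -m creep '[[0,0,0,0,0,0,0]]' | grep -E "force|tcp|width"; done
python3 -c "
from h import *
go(.556,-.260,.17,88.7);go(.497,.287,.17,95)"
```

```text
time_s: 11.0
tcp_pos: [0.4592, 0.0767, 0.0459]
eef_rot: [-166.6, 89.6, -171.7]
contact_force: [0.3, 0.1, -0.2]
gripper_width: 0.0877
time_s: 11.6
tcp_pos: [0.4596, 0.0773, 0.0471]
eef_rot: [-171.4, 89.7, -176.5]
contact_force: [-0.9, -4.3, 5.4]
gripper_width: 0.052
time_s: 12.4
tcp_pos: [0.4594, 0.0777, 0.1657]
eef_rot: [177.6, 89.6, 172.5]
contact_force: [0.0, -0.4, -7.3]
gripper_width: 0.0519
tcp_pos: [0.459, 0.0773, 0.165]
contact_force: [-0.1, -0.0, -6.9]
gripper_width: 0.052
tcp_pos: [0.4594, 0.0773, 0.1652]
contact_force: [0.3, -0.1, -7.5]
gripper_width: 0.0519
t 12.6 tcp [0.4594 0.0773 0.1652] F [ 0.28 -0.1  -7.46] w 0.0519 j [  34.    4.  -29.   -0.  -57. -129.]
  turn [-0.066 -0.007  0.001] shift cm [ -0.48 -33.5   10.43]
t 12.6 tcp [0.4594 0.0773 0.1652] F [ 0.28 -0.1  -7.46] w 0.0519 j [  34.    4.  -29.   -0.  -57. -129.]
  turn [-0.176 -0.007  0.001] shift cm [-0.48 20.56  5.58]
```

Full (~7.2 N): to the blue tray, near slot.

```bash
python3 -m creep '[[-0.088,-0.006,0,0,0,0,0],[-0.088,0,0,0,0,0,0],[0,0,0,0,2,0.6,0],[0,0,0,0,3.5,1,0],[0,0,0,0,4,1.1,0],[0,0,0,0,4,1.1,0],[0,0,0,0,4,1.1,0],[0,0,0,0,2.3,0.6,0]]'
python3 -m creep '[[0,0,0,0,0.7,0.1,0],[0,0,0,0,0,0,0],[0,0,0,0,0,0,0]]'
python3 -c "
from h import *
go(.497,.287,.052,95)"
```

```text
time_s: 13.4
tcp_pos: [0.498, 0.2826, 0.1653]
eef_rot: [-66.6, 90.0, -61.5]
contact_force: [-1.3, 0.4, -8.9]
gripper_width: 0.0521
time_s: 13.7
tcp_pos: [0.4974, 0.2858, 0.1658]
eef_rot: [-116.0, 89.9, -111.0]
contact_force: [-0.9, -0.4, -7.8]
gripper_width: 0.052
t 13.7 tcp [0.4974 0.2858 0.1658] F [-0.85 -0.37 -7.82] w 0.052 j [  49.   14.  -17.    0.  -59. -134.]
  turn [ 0.    -0.001  0.002] shift cm [11.38  0.12 -0.03]
```

```bash
python3 -m creep '[[0,0,0,1,0,0,0],[0,0,0,2.5,0,0,0],[0,0,0,2.5,0,0,0],[0,0,0,2.5,0,0,0],[0,0,0,1.8,0,0,0],[0,0,0,0.8,0,0,0],[0,0,0,0.2,0,0,0],[0,0,0,0,0,0,0]]'
python3 -m creep '[[0,0,0,0.1,0,0,0],[0,0,0,0,0,0,0]]'
python3 -m creep '[[0,0,0,0.1,0,0,0],[0,0,0,0,0,0,0]]'
python3 -m creep '[[0,0,0,0.1,0,0,0],[0,0,0,0,0,0,0]]'
```

```text
time_s: 14.5
tcp_pos: [0.4985, 0.2867, 0.0541]
eef_rot: [5.1, 89.9, 10.1]
contact_force: [0.4, -0.5, -6.9]
gripper_width: 0.0515
time_s: 14.7
tcp_pos: [0.4986, 0.2872, 0.0536]
eef_rot: [24.2, 89.9, 29.2]
contact_force: [-0.4, 0.2, -7.3]
gripper_width: 0.0517
time_s: 14.9
tcp_pos: [0.4982, 0.2869, 0.052]
eef_rot: [13.2, 89.9, 18.2]
contact_force: [0.1, -0.3, -6.8]
gripper_width: 0.0518
time_s: 15.1
tcp_pos: [0.4984, 0.287, 0.0512]
eef_rot: [6.4, 89.9, 11.5]
contact_force: [0.1, -0.6, -1.7]
gripper_width: 0.0514
```

```bash
python3 -m creep '[[0,0,0,0.1,0,0,0],[0,0,0,0,0,0,0]]'
python3 -m creep '[[0,0,0,0,0,0,70],[0,0,0,0,0,0,90],[0,0,0,0,0,0,100],[0,0,0,0,0,0,100]]'
python3 -m creep '[[0,0,0,-0.5,0,0,100],[0,0,0,-2,0,0,100],[0,0,0,-3,0,0,100],[0,0,0,-3,0,0,100],[0,0,0,-2,0,0,100],[0,0,0,0,0,0,100]]'
python3 -c "
from h import *
go(.666,-.0267,.16,114)"
```

```text
time_s: 15.3
tcp_pos: [0.4987, 0.287, 0.0511]
eef_rot: [8.4, 89.9, 13.4]
contact_force: [-2.7, -2.1, 7.0]
gripper_width: 0.0521
time_s: 15.7
tcp_pos: [0.4983, 0.287, 0.0498]
eef_rot: [6.5, 89.9, 11.5]
contact_force: [-0.1, -0.3, -0.5]
gripper_width: 0.0784
time_s: 16.3
tcp_pos: [0.4996, 0.2881, 0.1585]
eef_rot: [30.8, 89.6, 35.8]
contact_force: [0.4, 0.8, -0.2]
gripper_width: 0.0879
t 16.3 tcp [0.4996 0.2881 0.1585] F [ 0.37  0.76 -0.19] w 0.0879 j [  49.   14.  -18.    0.  -58. -134.]
  turn [-0.331  0.006 -0.003] shift cm [ -0.15 -35.53   2.4 ]
```

```bash
python3 -m creep '[[-0.11,0.005,0,0,0,0,100],[-0.11,0,0,0,0,0,100],[-0.11,0,0,0,0,0,100],[0,0,0,0,-3,0.2,100],[0,0,0,0,-4,0.3,100],[0,0,0,0,-4,0.3,100],[0,0,0,0,-4,0.3,100],[0,0,0,0,-4,0.3,100]]'
python3 -m creep '[[0,0,0,0,-4,0.3,100],[0,0,0,0,-4,0.3,100],[0,0,0,0,-4,0.3,100],[0,0,0,0,-3,0.1,100],[0,0,0,0,-1.5,0,100],[0,0,0,0,0,0,100],[0,0,0,0,0,0,100]]'
python3 - <<'E'
from h import *
go(.666,-.0267,.046,114)
im,d=r.capture("wrist"); cv2.imwrite("pics/w1.png",im)
E
```

```text
time_s: 17.1
tcp_pos: [0.5883, 0.1174, 0.1541]
eef_rot: [167.0, 89.7, -169.0]
contact_force: [1.4, 0.6, 0.6]
gripper_width: 0.0876
time_s: 17.8
tcp_pos: [0.6636, -0.0277, 0.1538]
eef_rot: [163.3, 89.7, -172.8]
contact_force: [0.3, 0.7, 0.0]
gripper_width: 0.0875
t 17.8 tcp [ 0.6636 -0.0277  0.1538] F [0.3  0.66 0.05] w 0.0875 j [ 14.  23.  -6.  -0. -62. -80.]
  turn [-0.002 -0.005 -0.001] shift cm [10.78 -0.    0.26]
```

View pics/w1.png

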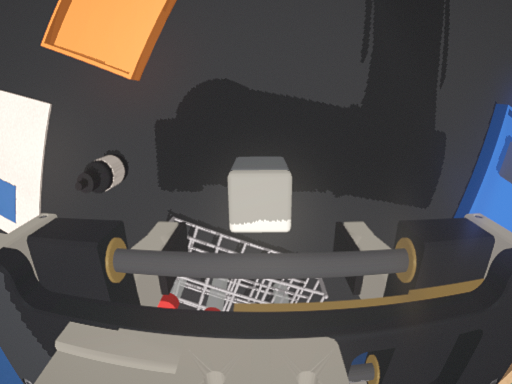

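The wrist view shows the canister lid at (260,197), square to and centred between the fingers; the rack lies just beyond. I'll check the rack's near edge before descending.

Run:
```python
from h import *
for c in ["top","scene"]:
    P=np.load(c+"W.npy").reshape(-1,3)
    P=P[(P[:,2]>.012)&(P[:,0]>.69)&(P[:,0]<.86)&(abs(P[:,1])<.13)]
    for y in np.arange(-.12,.12,.03):
        Q=P[abs(P[:,1]-y)<.015]
        if len(Q)>3: print(c,round(y,2),len(Q),np.round(np.percentile(Q[:,0],[1,5,20,98]),3))
```

```text
top -0.09 145 [0.744 0.745 0.748 0.833]
top -0.06 205 [0.742 0.743 0.769 0.831]
top -0.03 235 [0.691 0.697 0.758 0.828]
top 0.0 139 [0.737 0.738 0.744 0.827]
top 0.03 156 [0.735 0.737 0.747 0.824]
top 0.06 189 [0.732 0.734 0.744 0.822]
top 0.09 53 [0.732 0.733 0.759 0.82 ]
scene -0.09 308 [0.746 0.746 0.749 0.835]
scene -0.06 496 [0.744 0.745 0.781 0.832]
scene -0.03 670 [0.69  0.692 0.696 0.829]
scene 0.0 182 [0.739 0.739 0.743 0.828]
scene 0.03 313 [0.736 0.739 0.767 0.826]
scene 0.06 350 [0.734 0.736 0.765 0.823]
scene 0.09 142 [0.732 0.734 0.737 0.822]
```

```bash
python3 -m creep '[[0,-0.005,0,1,0,0.2,100],[0,0,0,2.5,0,0,100],[0,0,0,2.5,0,0,100],[0,0,0,2.5,0,0,100],[0,0,0,1.7,0,0,100],[0,0,0,0.5,0,0,100],[0,0,0,0,0,0,100]]' 40
python3 -m creep '[[0,0,0,0,0,0,0],[0,0,0,0,0,0,0],[0,0,0,0,0,0,0],[0,0,0,0,0,0,0],[0,0,0,0,0,0,0],[0,0,0,0,0,0,0]]' 40
python3 -m creep '[[0,0,0,-0.5,0,0,0],[0,0,0,-2,0,0,0],[0,0,0,-2.5,0,0,0],[0,0,0,-2.5,0,0,0],[0,0,0,-2.5,0,0,0],[0,0,0,-2,0,0,0],[0,0,0,0,0,0,0],[0,0,0,0,0,0,0]]'
for i in 1 2; do python3 -m creep '[[0,0,0,0,0,0,0]]' | grep -E "force|tcp|width"; done
python3 -c "
from h import *
go(.556,-.260,.17,88.7);go(.587,.295,.17,95)"
```

```text
time_s: 18.55
tcp_pos: [0.6653, -0.0263, 0.0464]
eef_rot: [110.2, 89.9, 134.2]
contact_force: [-0.3, 0.4, 0.6]
gripper_width: 0.0876
time_s: 19.15
tcp_pos: [0.6661, -0.0271, 0.0477]
eef_rot: [23.4, 89.9, 47.3]
contact_force: [-0.1, -0.4, 2.3]
gripper_width: 0.052
time_s: 19.95
tcp_pos: [0.665, -0.027, 0.1661]
eef_rot: [88.5, 89.9, 112.4]
contact_force: [-0.8, -0.4, -7.3]
gripper_width: 0.052
tcp_pos: [0.6644, -0.0272, 0.165]
contact_force: [-0.7, -0.3, -6.7]
gripper_width: 0.0514
tcp_pos: [0.6648, -0.0272, 0.1653]
contact_force: [-1.0, 0.1, -5.8]
gripper_width: 0.0516
t 20.15 tcp [ 0.6648 -0.0272  0.1653] F [-1.01  0.07 -5.78] w 0.0516 j [ 14.  22.  -5.  -0. -63. -80.]
  turn [ 0.44  -0.002 -0.001] shift cm [ -0.47 -23.52 -10.35]
t 20.15 tcp [ 0.6648 -0.0272  0.1653] F [-1.01  0.07 -5.78] w 0.0516 j [ 14.  22.  -5.  -0. -63. -80.]
  turn [ 0.33  -0.002 -0.002] shift cm [-0.47 32.78 -4.94]
```

Full (~6.5 N): blue tray, far slot.

```bash
python3 -m creep '[[0.11,0,0,0,0,0,0],[0.11,0,0,0,0,0,0],[0.11,0,0,0,0,0,0],[0,0,0,0,2,-0.3,0],[0,0,0,0,3.5,-0.6,0],[0,0,0,0,4,-0.6,0],[0,0,0,0,4,-0.6,0],[0,0,0,0,4,-0.6,0]]'
python3 -m creep '[[0,0,0,0,4,-0.6,0],[0,0,0,0,4,-0.6,0],[0,0,0,0,4,-0.6,0],[0,0,0,0,2.3,-0.4,0],[0,0,0,0,0.9,0,0],[0,0,0,0,0,0,0],[0,0,0,0,0,0,0]]'
python3 -c "
from h import *
go(.587,.295,.054,95)"
```

```text
time_s: 20.95
tcp_pos: [0.6227, 0.146, 0.1664]
eef_rot: [133.6, 89.9, 138.6]
contact_force: [0.1, 0.5, -6.7]
gripper_width: 0.0519
time_s: 21.65
tcp_pos: [0.5882, 0.2936, 0.1669]
eef_rot: [144.3, 90.0, 149.3]
contact_force: [-0.4, -0.3, -6.3]
gripper_width: 0.0516
t 21.65 tcp [0.5882 0.2936 0.1669] F [-0.42 -0.31 -6.32] w 0.0516 j [  43.   21.   -6.   -0.  -62. -128.]
  turn [ 0. -0. -0.] shift cm [11.29  0.15 -0.1 ]
```

```bash
python3 -m creep '[[0,0,0,1,0.1,0,0],[0,0,0,2.5,0,0,0],[0,0,0,2.5,0,0,0],[0,0,0,2.5,0,0,0],[0,0,0,1.8,0,0,0],[0,0,0,0.9,0,0,0],[0,0,0,0.2,0,0,0],[0,0,0,0,0,0,0]]'
python3 -m creep '[[0,0,0,0.1,0,0,0],[0,0,0,0,0,0,0]]'
python3 -m creep '[[0,0,0,0.1,0,0,0],[0,0,0,0,0,0,0]]'
```

```text
time_s: 22.45
tcp_pos: [0.5888, 0.2952, 0.0539]
eef_rot: [48.9, 89.9, 53.9]
contact_force: [-0.6, 0.6, -6.1]
gripper_width: 0.0516
time_s: 22.65
tcp_pos: [0.5888, 0.2958, 0.0536]
eef_rot: [47.6, 89.8, 52.6]
contact_force: [-0.4, -0.8, -6.0]
gripper_width: 0.0518
time_s: 22.85
tcp_pos: [0.5883, 0.2956, 0.052]
eef_rot: [55.8, 89.9, 60.8]
contact_force: [-0.7, 0.8, -6.2]
gripper_width: 0.0519
```

```bash
python3 -m creep '[[0,0,0,0.1,0,0,0],[0,0,0,0,0,0,0]]'
python3 -m creep '[[0,0,0,0.07,0,0,0],[0,0,0,0,0,0,0]]'
```

```text
time_s: 23.05
tcp_pos: [0.5884, 0.2956, 0.0517]
eef_rot: [46.4, 89.9, 51.4]
contact_force: [-4.1, -1.5, 2.8]
gripper_width: 0.052
time_s: 23.25
tcp_pos: [0.5885, 0.2956, 0.0517]
eef_rot: [42.2, 89.9, 47.2]
contact_force: [-6.6, -1.0, 9.5]
gripper_width: 0.0522
```

Seated. Release, rise, and check everything.

```bash
python3 -m creep '[[0,0,0,0,0,0,70],[0,0,0,0,0,0,90],[0,0,0,0,0,0,100],[0,0,0,0,0,0,100]]'
python3 -m creep '[[0,0,0,-0.5,0,0,100],[0,0,0,-2,0,0,100],[0,0,0,-3,0,0,100],[0,0,0,-3,0,0,100],[0,0,0,-3,0,0,100],[0,0,0,-3,0,0,100]]'
python3 -m creep '[[0,0,0,0,-3,0,100],[0,0,0,0,-4,0,100],[0,0,0,0,-4,0,100],[0,0,0,0,-4,0,100],[0,0,0,0,-4,0,100],[0,0,0,0,-4,0,100],[0,0,0,0,0,0,100],[0,0,0,0,0,0,100]]'
python3 - <<'E'
from h import *
s=r.get_state(); print(s["time_s"],s["tcp_pos"],s["contact_force"])
O=[]
for c in ["top","scene"]:
    im,d=r.capture(c); W=cloud(c,d); z=W[...,2]; O.append(im)
    m=((z>.078)&(z<.1)&(W[...,0]<.7)&(W[...,0]>.3)&(abs(W[...,1])<.4)).astype(np.uint8)
    n,l,st,_=cv2.connectedComponentsWithStats(m)
    for i in range(1,n):
        if st[i,4]<60: continue
        T=W[l==i]; rc=cv2.minAreaRect((T[:,:2]*1000).astype(np.float32)); p=np.array(rc[0])/1000
        out=[]
        for nm,o,a in (("blue",(.542,.291),5),("orange",(.511,-.259),-1.3)):
            a=np.radians(a); q=p-o; q=[q@[np.cos(a),np.sin(a)],q@[-np.sin(a),np.cos(a)]]
            if abs(q[0])<.1: out+=[nm,np.round(q,3)] if abs(q[1])<.1 else []
        print(c,np.round(p,3),np.round(rc[1]),round(np.median(T[:,2]),4),*out)
    for q in ["dropper1","tube_rack"]:
        for k in r.masks_of(q,c):
            if k["score"]>.45:
                P=W[k["pixels"]&(d>0)]; T=P[P[:,2]>np.percentile(P[:,2],95)-.012]; print(c,q,round(k["score"],2),np.round(cv2.minAreaRect((T[:,:2]*1000).astype(np.float32))[0],0))
cv2.imwrite("pics/end.png",np.vstack([O[0][90:300,80:420],O[1][90:300,60:400]]))
E
```

```text
time_s: 23.65
tcp_pos: [0.5886, 0.2956, 0.0499]
eef_rot: [52.9, 89.9, 57.9]
contact_force: [0.0, -0.0, -0.6]
gripper_width: 0.0782
time_s: 24.25
tcp_pos: [0.5882, 0.2952, 0.1967]
eef_rot: [52.3, 89.9, 57.3]
contact_force: [1.4, 0.4, 0.1]
gripper_width: 0.0877
time_s: 25.05
tcp_pos: [0.6086, 0.0651, 0.1951]
eef_rot: [48.3, 89.9, 53.2]
contact_force: [-0.2, -0.0, 0.3]
gripper_width: 0.088
25.05 [0.60855155 0.06506094 0.19509525] [-0.1660461  -0.03983757  0.31981714]
top [0.579 0.279] [31. 26.] 0.0873 blue [ 0.036 -0.015]
top [ 0.466 -0.257] [53. 51.] 0.0879 orange [-0.045  0.001]
top dropper1 0.71 [ 717. -185.]
top tube_rack 0.7 [786. -46.]
scene [0.501 0.287] [50. 54.] 0.0871 blue [-0.041  0.   ]
scene [0.59  0.296] [54. 54.] 0.087 blue [0.048 0.   ]
scene [ 0.468 -0.255] [51. 53.] 0.087 orange [-0.043  0.003]
scene dropper1 0.7 [736. 193.]
scene dropper1 0.62 [ 722. -186.]
scene tube_rack 0.9 [784.  -9.]
```

View pics/end.png

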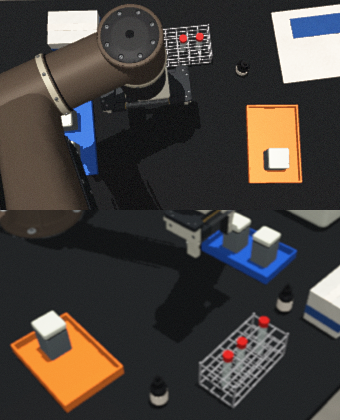

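The picture shows two canisters upright in the blue tray (scene crop about (237,232) and (265,245)) and one upright in the orange tray (50,335). The bottles and rack have not moved, so I'm handing in.

```bash
python3 -c "
from plant import r
print(r.close_job())"
```

```text
the job is handed in; nothing more can be done
None
```

All three canisters are sorted: two full ones in the blue tray and one empty one in the orange tray. I handed the job in at about 25 s; no verdict was reported.

- **Weights:** lifting them gave about 1.3 N (empty), 7.2 N (full) and 6.4 N (full), with around 0.7 N of noise. Each one was lowered until the wrist force showed contact with the tray floor, and only then released.
- **Scene camera:** the canisters stand at x = -41 mm and +48 mm in the blue tray and -43 mm in the orange tray, all within 3 mm of centre in y. The lids are at about 87 mm, as expected for canisters standing upright on the tray floor. Both bottles and the rack were within about 2 mm of where they started, and the gripper was open and clear of everything.
- **Top camera:** this view agreed on the orange tray. The arm hid most of the blue tray, one bottle and part of the rack, so its off readings there (one blue-tray canister seen only in part, the rack about 37 mm off) come from the blocked view, and I relied on the scene camera for those.

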